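Lock a spring-button post into the repair stand

ROBOT

A 6-joint arm with a two-finger parallel gripper is mounted at the origin on the work surface. World frame = base frame: x ahead of the robot, y to its left, z up, the work surface at z = 0. Lengths are in m, angles in rad, forces in N, time in s.
With the tool pointing down it reaches from about 0.275 to 0.85 m from the base axis. Payload 19 kg.
Tool frame: the origin (TCP) lies at the very end of the fingers, on their centre line; the grasp point (between the pads) lies 19 mm behind it; z points along the fingers, y is the direction in which the jaws open and shut (so a half turn about z gives the same grasp; the last joint's range is limited). The gripper opens to 85 mm and grips with 20 to 120 N. Pads are 22 mm wide; open, the fingers measure 114 mm over their backs; the gripper's body (76 mm by 85 mm) begins 54 mm behind the grasp point. The pads swing forward as they close: fully open they stand 13 mm farther back than shut.
Start: joints at [1.095, 0.15, 1.437, -0, 1.554, -0.134], TCP at [0.193, 0.542, 0.231] pointing down, gripper open.
Joint ranges: [-2.8, 2.8], [-0.68, 2.1], [0.12, 2.68], [-1.39, 4.53], [0.16, 2.79], [-2.81, 2.81]. Speed limits (rad/s): [1.89, 1.89, 2.22, 3.01, 3.01, 3.01].

INTERFACE

Orientations are given as a unit quaternion [x, y, z, w].
In Python, from plant import get_obs, eyes, order gives the robot as it stands. The module is installed in compiled form; this text tells all that it offers.
- The arm moves only by the shell command python3 -m pendant 'ROWS' [OPENING] [FORCE]. ROWS is JSON, a list of rows, each a list of 6 numbers: the shift along the tool's x, y, z in mm, then the turn, a rotation vector about the tool's x, y, z in degrees. A call has exactly 10 rows; each row is the pose to reach, as a shift and turn from the pose measured when the call began, along the tool's axes at that moment; what a row does not reach only later rows make up. A row lasts 1/10 s, in which the tool goes at most 50 mm and 8.59 degrees, less where a joint would pass 70% of its speed; a pose out of reach is approached as far as the arm can. A call with a gripper value outside its range is refused whole. OPENING is the opening, from 0 (shut) to 1 (fully open), set as the call begins (- or left out, the last holds). The fingers move at their own pace and stop on an object; FORCE is the grip in N (left out, the last holds). Time passes only in rows, so rows that repeat a pose let the fingers close, or fill a call up. It gives the time, the measured TCP pose, the force and the opening at its end, in the units of the state.
- get_obs(): the state, without advancing time (a new reading comes with each control period).
- eyes.capture(name): name is "scene" or "top" or "wrist"; returns a dict with "pixels" (400x640x3 uint8, blue, green, red), "range_z" (400x640 float32, m along the optical axis (not along the pixel's ray), 0 where there is no reading), "fx", "fy", "cx", "cy" (pixels), "rvec" (rotation vector, rad) and "tvec" (3), from world to camera coordinates, as OpenCV has them; the wrist camera has in their place "mount" (4x4, takes a point from camera to tool coordinates, whose origin is the TCP and whose axes are the flange's). Camera axes: x right, y down, z forward; pixel columns grow to the right and rows downward; lengths in m; the calibration is good to about 2 mm. A picture is of the moment at which its call begins: read the wrist's pose just before it.
- order.hand_in(): hands the job in, once; it reports no verdict.
The state is a dict: "clock": time; "q": joint angles; "dq": joint speeds; "joint_efforts": joint torques, N m; "tool_pos": TCP position; "eef_rot": TCP orientation; "ft_force": force on the tool from outside, world axes, zero at the start; "torque": the same for the moment, N m; "finger_gap": opening from 0.0 (shut) to 1.0 (fully open).
Only numpy, scipy, OpenCV 4.12 (cv2) and the standard library are available. Lean on these libraries where they do the work, as an engineer would, in place of code of your own. Each camera call takes 0.05 s, during which the arm holds its last target.

TASK

The repair stand lacks its second support post. Take the loose post from the wooden rack, put it upright into the stand's empty receiver with its button on the side of the hole, and, pressing the spring button flush so that it goes in under the rim, slide the post down until the button pops out through the hole and locks; then let go. Go gently: never force the post or press hard on the stand, and leave the other things on the table where they are.

Things in the scene. Friction and masses are not known exactly. Their poses are not given: they have to be found in the camera images.
- post_mid (a point): Loose support post: square aluminium tube 24 x 24 mm, 100 mm tall over all, about 0.2 kg, standing upright in the rack's pocket. This point is its centre, on its axis 50 mm above the foot; z up along the post. The steel spring button stands out of its +x face, centred level with this point; the pads can pinch it flush against the tube's -x face.
- post_foot (a point): Underside of the post's black foot plug, on its axis. The plug is stepped as a lead-in: 18 mm square for the lowest 5 mm, 21 mm square up to 9 mm, full 24 mm square above that.
- post_top (a point): Middle of the flat top of the post, 50 mm above post_mid. The top 14 mm of the post is a black rubber T-bar, 60 mm long along the post's y and 24 mm deep along x; it may be pressed from above.
- post_button (a joint): The post's spring button, a key 10 mm wide and 14 mm tall (7 mm above and below post_mid), square-edged, no ramp: unless flush it stops on the rim. 0 = out, 8 mm proud of the +x face; 0.008 = flush. About 2 N starts it, 4.5 N holds it flush. Rubbing inside the receiver it reads 0.0055 to 0.008; popped through the hole, about 0.
- stand: Heavy fixed repair stand; origin at table level on the axis of its empty receiver, z up. The receiver is an upright grey square sleeve, open on top, inside 26.5 mm square, walls 3 mm, sides along the stand's x and y, plain square rim. It is clamped at a different height each time: the rim is 100 to 130 mm above the table, not measured; find it by touch or eye.
- hole_side (a point): Point of the stand on the outside of the receiver's +x wall, 16 mm from its axis, 68 mm above the table (not moving with the sleeve). The button's only hole is in this wall: 13 mm wide, 17 mm tall, centre 32 mm below the rim. Home, post_mid is 32 mm below the rim. With the button in the sleeve the post stays by friction; pushing it down takes 2 to 8 N.
- fitted_post (a point): Top of a second, equal post already fitted in the stand, 115 mm to the stand's -x side of the receiver's axis, 113 mm above the table, T-bar along the stand's y. Fixed; leave it.
- rack: Fixed wooden block 100 x 110 mm, 35 mm high; origin under its centre. The post stands in its central square pocket, 26 mm wide and 20 mm deep, floor 15 mm above the table.
- screwdriver: Bystander: screwdriver 170 mm long with a blue handle, lying between the work places.
- spray_can: Bystander: spray can, 54 mm diameter, 150 mm tall, standing; origin under its centre.
- pliers: Bystander: pliers with orange handles, about 150 mm long, lying flat.
- circuit_board: Bystander: brown circuit board 70 x 50 mm, lying flat.
- parts_dish: Bystander: round steel dish of small screws, 72 mm across, 18 mm high.
- belt_wheel: Bystander: black plastic belt wheel 48 mm across, 26 mm high.
Mind the look-alikes: they are no part of the job. Leave any orange look-alike of the part that bears post_mid alone.

How it is judged:
On the way, in this order (a step that is already met when the one before it is completed fails the run):
1. the post's foot is in the mouth of the receiver, upright (horizontal distance between post_mid and stand below 0.004 m and angle between post_mid's own z axis and vertical below 0.06 rad and z of post_mid in the frame of stand below 0.146 m), for 0.05 s.
2. the button is pressed in as it goes in under the receiver's rim (horizontal distance between post_mid and stand below 0.004 m and angle between post_mid's own z axis and vertical below 0.06 rad and z of post_mid in the frame of stand below 0.121 m and value of joint post_button above 0.004 m), for 0.05 s.
At the end, for the whole second after the job is handed in: The post stands upright in the receiver (axis within 4 mm, tilt below 0.06 rad, its x axis along the stand's within 0.15 rad), pushed down so far that its centre is below 102 mm above the table, its button popped out through the hole (reading below 0.0025), at rest (below 0.02 m/s) and released (horizontal distance between post_mid and stand below 0.004 m and angle between post_mid's own z axis and vertical below 0.06 rad and angle between the x axis of post_mid and the x axis of stand, either way round below 0.15 rad and z of post_mid in the frame of stand below 0.102 m and value of joint post_button below 0.0025 m and linear speed of post below 0.02 m/s and contact force between the fingers and post below 0.1 N); the robot touches nothing.
It fails at once if the post is pressed against the stand with more than 30 N (contact force between post and stand above 30 N).
It fails at once if the robot presses on the stand with more than 35 N (contact force between any of the fingers, the arm and stand above 35 N).
It fails at once if the post falls over (tilts more than 0.6 rad) (angle between post_mid's own z axis and vertical above 0.6 rad).
It fails at once if another thing on the table is moved more than 20 mm (distance of any of screwdriver, spray_can, pliers, circuit_board, parts_dish, belt_wheel from where it was at the start of the episode above 0.02 m).
It also fails if it takes over 62 s, if anything falls off the work surface, if the arm or the gripper's body presses on something with over 40 N, if the wrist force passes 120 N, or if a joint passes its speed limit or range.

## Working session

There is one attempt and no reset: what is moved stays moved. The work goes in short steps, Python scripts to look and compute and a shell command to move; the robot and the scene stay as the last step left them, time stands still between calls to the robot, and variables do not carry over. Pictures are saved under pics/ and viewed, and the job is handed in when it is done.

```bash
mkdir -p pics; cat > h.py <<'E'
import numpy as np, cv2
from scipy.spatial.transform import Rotation as R
from plant import get_obs, eyes, order
def cap(n):
    o=get_obs(); c=eyes.capture(n)
    if n=="wrist":
        T=np.eye(4);T[:3,:3]=R.from_quat(o["eef_rot"]).as_matrix();T[:3,3]=o["tool_pos"]
        M=T@np.array(c["mount"])
    else:
        M=np.eye(4);r=cv2.Rodrigues(np.array(c["rvec"],float))[0];M[:3,:3]=r.T;M[:3,3]=-r.T@np.array(c["tvec"],float).ravel()
    c["M"]=M
    return c
def save(c,n): cv2.imwrite("pics/"+n+".png",c["pixels"]); np.savez("pics/"+n+".npz",**c)
def load(n): return dict(np.load("pics/"+n+".npz"))
def crop(c,n,x0,y0,x1,y1,s): cv2.imwrite("pics/"+n+".png",cv2.resize(c["pixels"][y0:y1,x0:x1],None,fx=s,fy=s,interpolation=cv2.INTER_CUBIC))
def pt(c,u,v,z=None):
    z=c["range_z"][int(round(v)),int(round(u))] if z is None else z
    p=np.array([(u-c["cx"])/c["fx"]*z,(v-c["cy"])/c["fy"]*z,z,1]);return (c["M"]@p)[:3]
def ray(c,u,v,zw):
    d=c["M"][:3,:3]@np.array([(u-c["cx"])/c["fx"],(v-c["cy"])/c["fy"],1]);o=c["M"][:3,3];return o+d*(zw-o[2])/d[2]
def cloud(c):
    v,u=np.mgrid[:400,:640];z=c["range_z"]
    P=np.stack([(u-c["cx"])/c["fx"]*z,(v-c["cy"])/c["fy"]*z,z],-1)
    P=P@c["M"][:3,:3].T+c["M"][:3,3];P[z<=0]=np.nan;return P
E
python3 - <<'E'
from h import *
for n in ["scene","top","wrist"]:
    c=cap(n);save(c,n+"0");print(n,c["fx"],c["M"][:3,3].round(3))
print(get_obs())
E
```

```text
scene 419.3803004910574 [ 0.934 -0.373  0.977]
top 437.7960744584452 [0.467 0.022 1.138]
wrist 301.5757346153462 [0.12  0.569 0.374]
{'clock': 0.15, 'q': array([ 1.09500463e+00,  1.50897421e-01,  1.43785396e+00,  3.84296411e-06,
        1.55379083e+00, -1.33962773e-01]), 'dq': array([ 1.89254468e-04,  7.65528145e-05, -3.99154858e-03, -1.76165764e-03,
       -1.08726573e-03,  1.49377606e-04]), 'joint_efforts': array([ 2.61198024e-03, -7.13385129e+01, -5.71039510e+01, -2.67118648e-04,
        6.98407675e-03,  3.40968018e-05]), 'tool_pos': array([0.19266011, 0.54157144, 0.23081406]), 'eef_rot': array([ 1.70083572e-01,  9.85429527e-01, -4.52310351e-04, -1.44350845e-04]), 'ft_force': array([-0.0615406 ,  0.10155144,  0.17112724]), 'torque': array([ 0.0102607 ,  0.0142942 , -0.02397526]), 'finger_gap': 1.0004371450021958}
```

View pics/scene0.png

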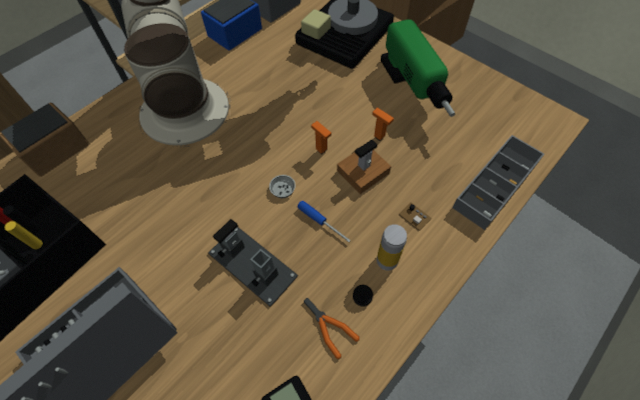

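View pics/top0.png

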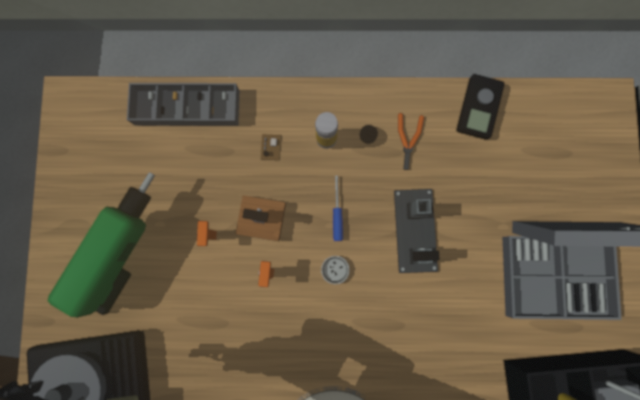

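View pics/wrist0.png

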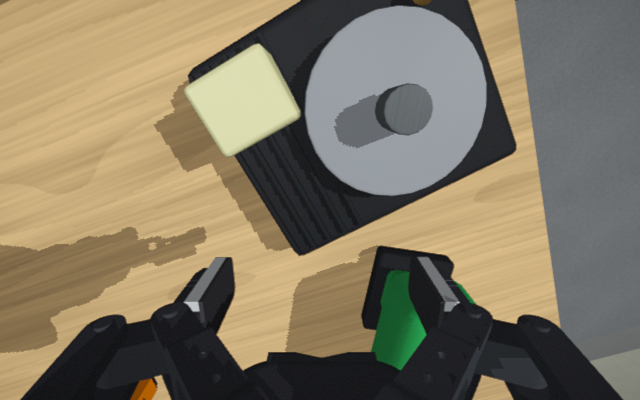

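The scene view (640x400) shows four things that could pass for the post. Two are orange look-alikes, at scene pixels (320,138) and (382,122). One is the fitted post in the stand at (228,238). The last is the aluminium post with a black T-bar in the wooden rack at (366,155), which matches the description. The empty receiver is at (262,262). I'll check these in close crops.

```bash
python3 - <<'E'
from h import *
c=load("scene0");crop(c,"s_post",320,120,410,200,8);crop(c,"s_stand",195,205,310,310,7)
t=load("top0");a=cv2.resize(t["pixels"][185:250,225:300],None,fx=5,fy=5,interpolation=2);b=cv2.resize(t["pixels"][180:280,385:455],None,fx=5,fy=5,interpolation=2)
a=cv2.copyMakeBorder(a,0,500-a.shape[0],0,0,0);cv2.imwrite("pics/t2.png",np.hstack([a,b]))
P=cloud(t)
for n,(u0,v0,u1,v1) in dict(rack=(230,190,295,245),stand=(390,183,445,278)).items():
    Q=P[v0:v1,u0:u1].reshape(-1,3);z=Q[:,2]
    for lo,hi in [(.03,.04),(.005,.025),(.05,.09),(.09,.107),(.107,.118),(.118,.14)]:
        m=(z>lo)&(z<hi)
        if m.sum()>5:
            r=cv2.minAreaRect((Q[m][:,:2]*1000).astype(np.float32));print(n,lo,hi,m.sum(),np.median(z[m]).round(4),np.round(r[0],1),np.round(r[1],1),round(r[2],1))
E
```

```text
rack 0.03 0.04 1389 0.0356 [562.3 189.7] [110.6  99.7] 81.1
rack 0.005 0.025 75 0.0077 [564.5 186.3] [138.3 162.2] 0.3
rack 0.05 0.09 17 0.0721 [566.  187.9] [22.6 32. ] 79.6
rack 0.09 0.107 6 0.1056 [550.6 192.2] [41.2  0.2] 80.1
rack 0.107 0.118 236 0.1151 [562.2 189.3] [59.9 23.8] 80.4
rack 0.118 0.14 24 0.1186 [563.6 188.2] [55.4 18.5] 77.5
stand 0.03 0.04 39 0.034 [ 527.3 -218.1] [150.7  60.2] 2.7
stand 0.005 0.025 2494 0.0102 [ 534.3 -212.2] [136.3 246.6] 87.0
stand 0.05 0.09 222 0.0579 [ 527.5 -208.1] [154.1  41.6] 2.6
stand 0.09 0.107 108 0.0961 [ 527.4 -201.3] [147.   46.1] 2.6
stand 0.107 0.118 348 0.1133 [ 529.9 -209.9] [142.   58.9] 0.5
stand 0.118 0.14 20 0.1188 [ 585.1 -205.6] [30.7 32.4] 0.1
```

View pics/s_post.png

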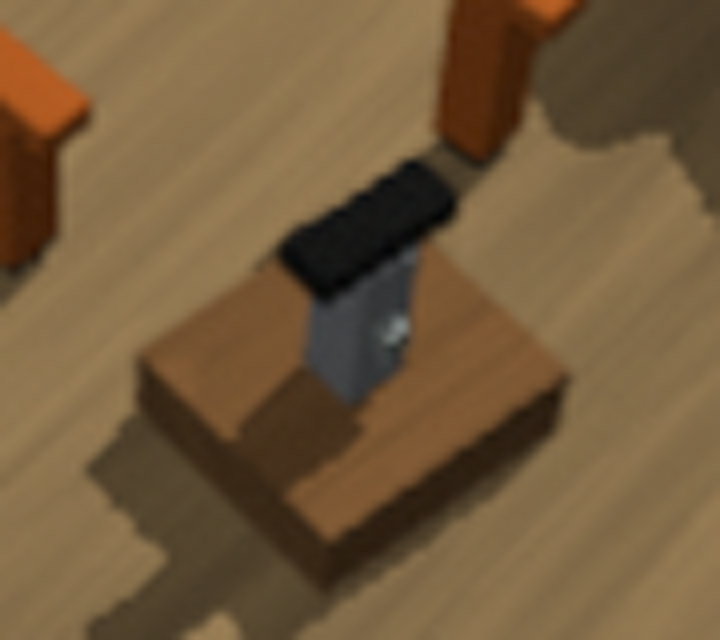

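View pics/s_stand.png

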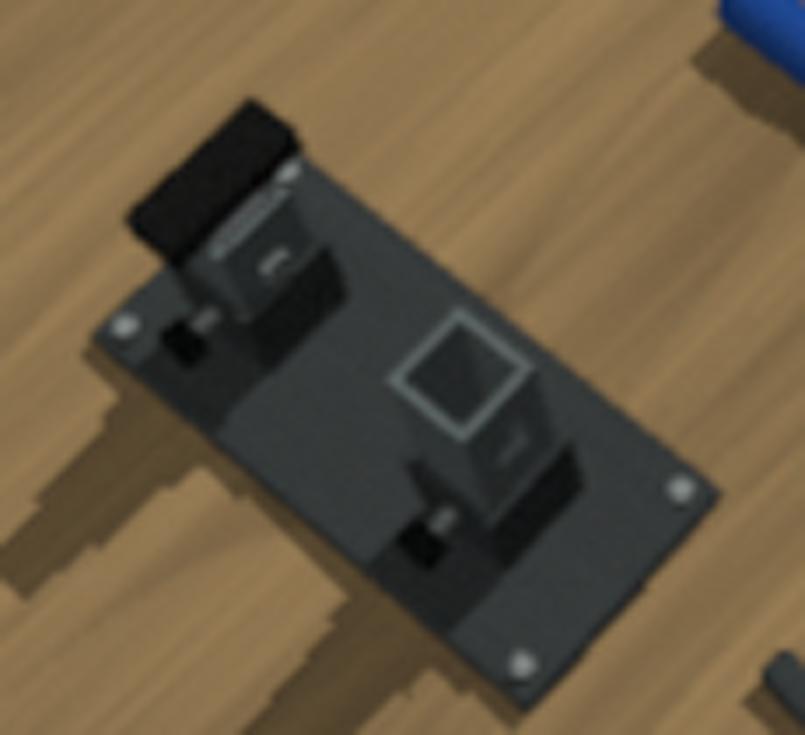

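View pics/t2.png

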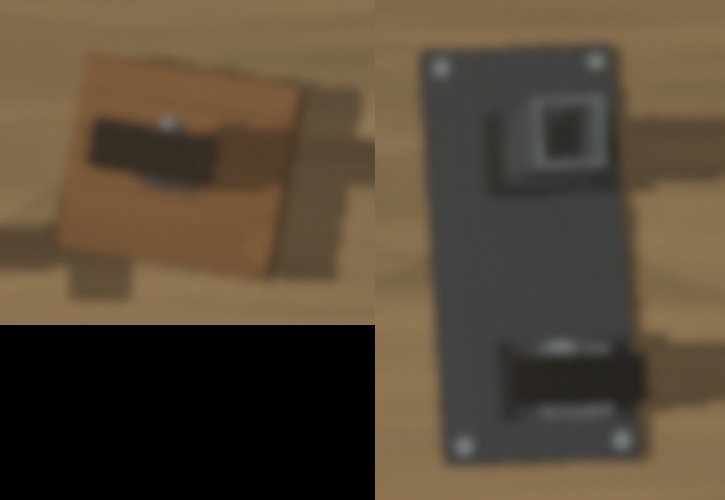

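The crops settle it. The rack post is grey with a black T-bar and its button faces about world +x (crop pixel (395,330)). The receiver's hole is also on its +x face ((515,445)). Next I'll work out the hover move and where the wrist camera will see the post.

```bash
cat >> h.py <<'E'
def plan(target,yaw_y):
    """world target of TCP (m), wanted yaw deg of tool y (pointing down) -> shift mm, rotvec deg"""
    o=get_obs();Rm=R.from_quat(o["eef_rot"]).as_matrix()
    a=np.radians(yaw_y);y=np.array([np.cos(a),np.sin(a),0]);z=np.array([0,0,-1.]);x=np.cross(y,z)
    Rt=np.stack([x,y,z],1)
    s=Rm.T@(np.array(target)-o["tool_pos"])*1000
    rv=np.degrees(R.from_matrix(Rm.T@Rt).as_rotvec())
    return s.round(1),rv.round(2),Rt
def st():
    o=get_obs();Rm=R.from_quat(o["eef_rot"]).as_matrix()
    print("t",round(o["clock"],2),"tcp",(o["tool_pos"]*1000).round(2),"yaw_y",np.degrees(np.arctan2(Rm[1,1],Rm[0,1])).round(2),"tilt",np.degrees(np.arccos(-Rm[2,2])).round(2),"F",o["ft_force"].round(2),"M",o["torque"].round(2),"gap",round(o["finger_gap"],4),round(o["finger_gap"]*85,1))
E
python3 - <<'E'
from h import *
c=load("wrist0");m=np.array(c["mount"]);print(m.round(3))
mi=np.linalg.inv(m)
for p in [(0,0,0),(0,0,.116),(0,0,.196),(.1,0,.116)]:
    q=mi@np.array([*p,1]);print(p,q[0]/q[2]*c["fx"]+c["cx"],q[1]/q[2]*c["fy"]+c["cy"])
print(plan([.562,.190,.231],-9.6)[:2]); 
print(plan([.570,.130,.231],-9.6)[:2]); st()
E
```

```text
[[ 0.    -0.953 -0.304  0.078]
 [ 1.     0.     0.     0.001]
 [-0.    -0.304  0.953 -0.143]
 [ 0.     0.     0.     1.   ]]
(0, 0, 0) 318.93577894601884 259.14341046529574
(0, 0, 0.116) 319.8428221470046 196.362360320396
(0, 0, 0.196) 320.13171656378205 176.36651574918466
(0.1, 0, 0.116) 319.6814786080249 76.21567764371879
(array([-4.658e+02, -2.074e+02, -1.000e-01]), array([-5.000e-02,  3.000e-02,  8.001e+01]))
(array([-493.5, -261.3,   -0. ]), array([-5.000e-02,  3.000e-02,  8.001e+01]))
t 0.15 tcp [192.66 541.57 230.81] yaw_y 70.41 tilt 0.05 F [-0.06  0.1   0.17] M [ 0.01  0.01 -0.02] gap 1.0004 85.0
```

```bash
python3 -m pendant '[[-46,-21,0,0,0,8],[-93,-41,0,0,0,16],[-140,-62,0,0,0,24],[-186,-83,0,0,0,32],[-233,-104,0,0,0,40],[-280,-125,0,0,0,48],[-326,-145,0,0,0,56],[-373,-166,0,0,0,64],[-420,-187,0,0,0,72],[-466,-207,0,0,0,80]]' 1 20; python3 - <<'E'
from h import *
st();c=cap("wrist");save(c,"w1")
E
```

```text
clock: 1.15
tool_pos: [0.5562, 0.1954, 0.2309]
eef_rot: [0.766, 0.643, -0.0, 0.0]
ft_force: [0.8, 0.7, -0.7]
finger_gap: 1.001
t 1.15 tcp [556.19 195.37 230.87] yaw_y -9.92 tilt 0.05 F [ 0.79  0.67 -0.68] M [0.02 0.   0.02] gap 1.0008 85.1
```

View pics/w1.png

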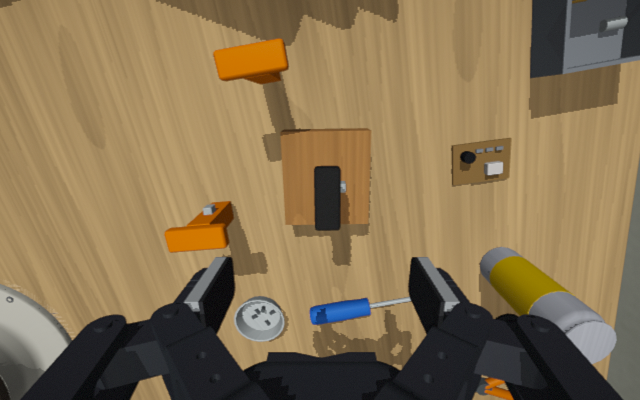

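The wrist view shows the post's T-bar centred near (328,198), the button at (343,187) on the +x side, and the rack around it. I'll measure from this frame and from a second one with the arm at rest.

```bash
cat >> h.py <<'E'
def tbar(c,box,zt,th=60):
    u0,v0,u1,v1=box
    g=cv2.cvtColor(c["pixels"],cv2.COLOR_BGR2GRAY)[v0:v1,u0:u1]
    m=(g<th).astype(np.uint8)
    n,l,s,_=cv2.connectedComponentsWithStats(m);k=1+np.argmax(s[1:,4])
    v,u=np.nonzero(l==k);pts=np.array([ray(c,a+u0,b+v0,zt)[:2]*1000 for a,b in zip(u,v)],np.float32)
    return len(u),cv2.minAreaRect(pts),(u.min()+u0,u.max()+u0,v.min()+v0,v.max()+v0)
E
python3 - <<'E'
from h import *
for k in range(2):
    st();c=cap("wrist") if k else load("w1")
    if k: save(c,"w2")
    print(tbar(c,(305,155,350,240),.115,45))
    P=cloud(c)[155:240,305:350].reshape(-1,3);m=(P[:,2]>.107)&(P[:,2]<.12);print(np.median(P[m],0).round(4),cv2.minAreaRect((P[m][:,:2]*1000).astype(np.float32)))
    Q=cloud(c)[120:235,270:380].reshape(-1,3);m=(Q[:,2]>.03)&(Q[:,2]<.04);print(cv2.minAreaRect((Q[m][:,:2]*1000).astype(np.float32)))
crop(c,"w2c",270,120,380,240,6)
E
```

```text
t 1.2 tcp [560.46 190.51 230.04] yaw_y -10.67 tilt 0.18 F [ 0.96 -7.99 -2.27] M [-0.19 -0.02  0.01] gap 1.0029 85.2
(1585, ((560.9883422851562, 193.43528747558594), (59.43061447143555, 22.261564254760742), 80.66963958740234), (np.int64(314), np.int64(339), np.int64(166), np.int64(229)))
[0.5615 0.1946 0.1155] ((561.0128784179688, 191.9827880859375), (60.116600036621094, 23.689985275268555), 80.85713958740234)
((561.0601806640625, 191.63571166992188), (110.40746307373047, 100.39298248291016), 80.95942687988281)
t 1.2 tcp [560.46 190.51 230.04] yaw_y -10.67 tilt 0.18 F [ 0.96 -7.99 -2.27] M [-0.19 -0.02  0.01] gap 1.0029 85.2
(1616, ((561.1780395507812, 193.09841918945312), (58.9896125793457, 22.650144577026367), 80.49551391601562), (np.int64(308), np.int64(334), np.int64(162), np.int64(225)))
[0.5614 0.1944 0.1155] ((561.2013549804688, 192.00816345214844), (59.721920013427734, 23.99530029296875), 80.55308532714844)
((561.0485229492188, 191.61395263671875), (110.46320343017578, 100.0618667602539), 80.86266326904297)
```

View pics/w2c.png

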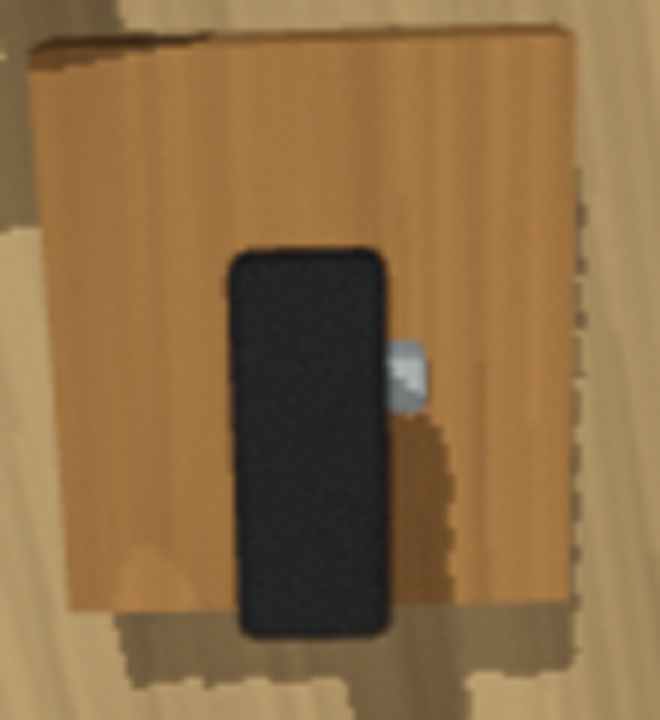

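```bash
python3 - <<'E'
from h import *
st();print(plan([.5612,.1920,.062],-9.3)[:2])
E
```

```text
t 1.25 tcp [558.18 192.98 229.84] yaw_y -10.16 tilt 0.14 F [-0.1   0.61 -0.74] M [ 0.05 -0.01  0.03] gap 0.9996 85.0
(array([ -0. ,   3.3, 167.8]), array([-0.05,  0.13, -0.86]))
```

```bash
python3 -m pendant '[[0,3.3,5,0,0.1,-0.9],[0,3.3,25,0,0.1,-0.9],[0,3.3,50,0,0.1,-0.9],[0,3.3,75,0,0.1,-0.9],[0,3.3,95,0,0.1,-0.9],[0,3.3,110,0,0.1,-0.9],[0,3.3,120,0,0.1,-0.9],[0,3.3,125,0,0.1,-0.9],[0,3.3,125,0,0.1,-0.9],[0,3.3,125,0,0.1,-0.9]]' ; python3 - <<'E'
from h import *
st();print(plan([.5612,.1920,.062],-9.3)[:2]);c=cap("wrist");save(c,"w3")
E
```

```text
clock: 2.25
tool_pos: [0.5616, 0.1923, 0.1056]
eef_rot: [0.762, 0.648, -0.0, 0.0]
ft_force: [-0.3, -0.0, 0.3]
finger_gap: 1.002
t 2.25 tcp [561.58 192.25 105.58] yaw_y -9.24 tilt 0.01 F [-0.26 -0.02  0.32] M [ 0.01 -0.02 -0.02] gap 1.0023 85.2
(array([-0.3, -0.3, 43.6]), array([0.01, 0.01, 0.06]))
```

View pics/w3.png

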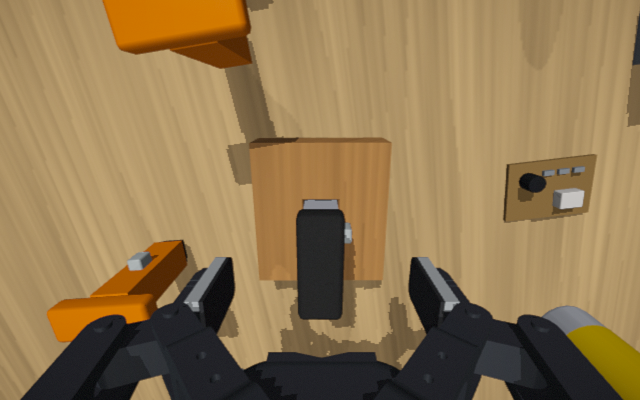

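The T-bar is centred between the open fingers (columns 297–343, fingers at 225 and 415). The orange look-alike at lower left is clear of the gripper. I'll lower and grip.

```bash
python3 -m pendant '[[-0.3,-0.3,10,0,0,0],[-0.3,-0.3,20,0,0,0],[-0.3,-0.3,30,0,0,0],[-0.3,-0.3,38,0,0,0],[-0.3,-0.3,42,0,0,0],[-0.3,-0.3,43.6,0,0,0],[-0.3,-0.3,43.6,0,0,0],[-0.3,-0.3,43.6,0,0,0],[-0.3,-0.3,43.6,0,0,0],[-0.3,-0.3,43.6,0,0,0]]'; python3 -m pendant '[[0,0,0,0,0,0],[0,0,0,0,0,0],[0,0,0,0,0,0],[0,0,0,0,0,0],[0,0,0,0,0,0],[0,0,0,0,0,0],[0,0,0,0,0,0],[0,0,0,0,0,0],[0,0,0,0,0,0],[0,0,0,0,0,0]]' 0 40;  python3 - <<'E'
from h import *
st();c=cap("wrist");save(c,"w4")
E
```

```text
clock: 3.3
tool_pos: [0.5615, 0.192, 0.0624]
eef_rot: [0.762, 0.648, 0.0, 0.0]
ft_force: [-0.1, -0.4, 0.0]
finger_gap: 1.001
clock: 4.3
tool_pos: [0.5615, 0.192, 0.0625]
eef_rot: [0.762, 0.648, 0.0, 0.0]
ft_force: [1.5, -0.3, 4.1]
finger_gap: 0.277
t 4.3 tcp [561.53 192.01  62.47] yaw_y -9.25 tilt 0.06 F [ 1.46 -0.32  4.08] M [-0.03 -0.19 -0.06] gap 0.2769 23.5
```

View pics/w4.png

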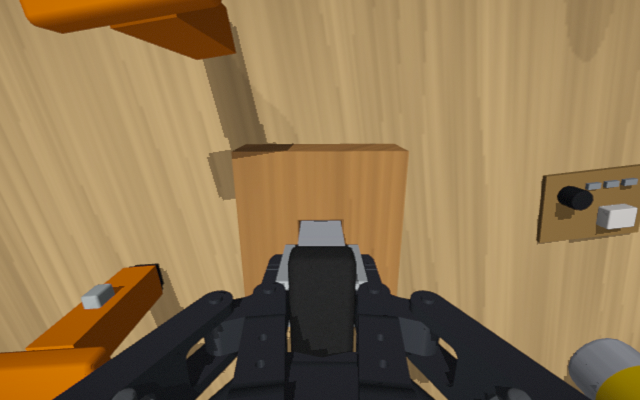

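The fingers closed on the tube at gap 23.5 mm (about 24), so the button is pressed flush. The picture shows the T-bar centred between the pads. Next I'll lift the post.

```bash
python3 -m pendant '[[0,0,-5,0,0,0],[0,0,-15,0,0,0],[0,0,-30,0,0,0],[0,0,-50,0,0,0],[0,0,-75,0,0,0],[0,0,-100,0,0,0],[0,0,-125,0,0,0],[0,0,-143,0,0,0],[0,0,-150,0,0,0],[0,0,-150,0,0,0]]';  python3 - <<'E'
from h import *
st()
t=cap("top");save(t,"t3");P=cloud(t)
Q=P[180:235,400:450].reshape(-1,3)
m=(Q[:,2]>.112)&(Q[:,2]<.125);print(m.sum(),np.median(Q[m],0),cv2.minAreaRect((Q[m][:,:2]*1000).astype(np.float32)))
print(plan([.583,-.150,.212],3)[:2])
E
```

```text
clock: 5.35
tool_pos: [0.5616, 0.1921, 0.2138]
eef_rot: [0.762, 0.648, 0.001, 0.001]
ft_force: [0.3, 0.7, -1.3]
finger_gap: 0.276
t 5.35 tcp [561.62 192.08 213.84] yaw_y -9.25 tilt 0.17 F [ 0.27  0.73 -1.33] M [ 0.03 -0.02  0.01] gap 0.2762 23.5
82 [ 0.58635686 -0.20512615  0.11718053] ((585.2608032226562, -205.78765869140625), (33.12635803222656, 31.32928466796875), 89.87120056152344)
(array([-334.1,   76.4,    0.6]), array([ 8.000e-02, -1.000e-02, -1.225e+01]))
```

```bash
python3 - <<'E'
from h import *
print(plan([.583,-.275,.214],3)[:2])
E
```

```text
(array([-457.4,   96.4,   -1.4]), array([ 8.000e-02, -1.000e-02, -1.225e+01]))
```

```bash
python3 -m pendant '[[-20,4,-1.4,0,0,-1],[-60,13,-1.4,0,0,-2],[-105,22,-1.4,0,0,-3],[-150,32,-1.4,0,0,-4],[-195,41,-1.4,0,0,-5],[-240,51,-1.4,0,0,-6],[-285,60,-1.4,0,0,-7],[-325,69,-1.4,0,0,-8.5],[-360,76,-1.4,0,0,-9.5],[-390,82,-1.4,0.1,0,-10.5]]';python3 - <<'E'
from h import *
st();print(plan([.583,-.275,.214],3)[:2])
E
```

```text
clock: 6.4
tool_pos: [0.5789, -0.208, 0.2125]
eef_rot: [0.699, 0.715, -0.0, -0.001]
ft_force: [0.5, 0.1, -1.9]
finger_gap: 0.275
t 6.4 tcp [ 578.91 -207.98  212.53] yaw_y 1.24 tilt 0.14 F [ 0.52  0.08 -1.88] M [-0.03 -0.1  -0.  ] gap 0.2748 23.4
(array([-67.1,   2.6,  -1.5]), array([-0.13, -0.06, -1.76]))
```

```bash
python3 -m pendant '[[-15,1,-1.5,0,0,-0.5],[-35,2,-1.5,0,0,-1],[-50,2.6,-1.5,0,0,-1.8],[-62,2.6,-1.5,0,0,-1.8],[-67,2.6,-1.5,0,0,-1.8],[-67,2.6,-1.5,0,0,-1.8],[-67,2.6,-1.5,0,0,-1.8],[-67,2.6,-1.5,0,0,-1.8],[-67,2.6,-1.5,0,0,-1.8],[-67,2.6,-1.5,0,0,-1.8]]';python3 - <<'E'
from h import *
st();c=cap("wrist");save(c,"w5");s=cap("scene");save(s,"s5");crop(s,"s5c",195,165,335,310,5)
E
```

```text
clock: 7.4
tool_pos: [0.583, -0.2745, 0.2141]
eef_rot: [0.688, 0.726, -0.0, -0.001]
ft_force: [0.7, 1.2, -2.1]
finger_gap: 0.275
t 7.4 tcp [ 583.03 -274.54  214.09] yaw_y 3.07 tilt 0.14 F [ 0.69  1.15 -2.14] M [ 0.02 -0.01  0.02] gap 0.2752 23.4
```

View pics/w5.png

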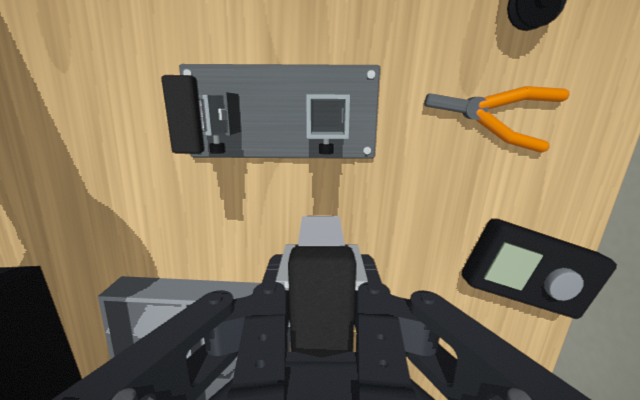

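View pics/s5c.png

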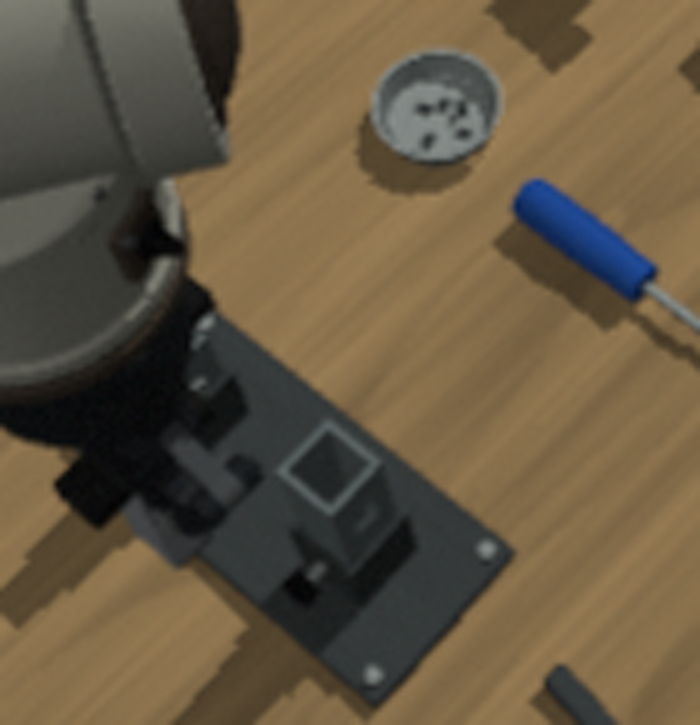

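The wrist view shows the empty receiver's square rim at about (307–349, 95–138), with the fitted post at left. I'll fit the rim and the base plate.

```bash
python3 - <<'E'
from h import *
c=load("w5");P=cloud(c)
Q=P[85:150,295:360].reshape(-1,3)
h=np.histogram(Q[:,2][Q[:,2]>.09],np.arange(.09,.14,.002));print([(round(b,3),n) for n,b in zip(*h) if n])
m=(Q[:,2]>.11)&(Q[:,2]<.135);zt=np.median(Q[m,2]);print(m.sum(),zt,cv2.minAreaRect((Q[m][:,:2]*1000).astype(np.float32)))
B=P[55:165,170:390].reshape(-1,3);m=(B[:,2]>.005)&(B[:,2]<.016);print("plate",np.median(B[m,2]),cv2.minAreaRect((B[m][:,:2]*1000).astype(np.float32)))
F=P[65:165,155:205].reshape(-1,3);m=(F[:,2]>.107)&(F[:,2]<.12);print("fitted",np.median(F[m,2]),cv2.minAreaRect((F[m][:,:2]*1000).astype(np.float32)))
# bright rim contour
g=cv2.cvtColor(c["pixels"],cv2.COLOR_BGR2GRAY)
cv2.imwrite("pics/rim.png",cv2.resize(c["pixels"][85:150,295:360],None,fx=9,fy=9,interpolation=0))
print(g[116,298:358]);print(g[88:148,328])
E
```

```text
[(np.float64(0.09), np.int64(11)), (np.float64(0.092), np.int64(10)), (np.float64(0.094), np.int64(27)), (np.float64(0.096), np.int64(25)), (np.float64(0.098), np.int64(8)), (np.float64(0.1), np.int64(6)), (np.float64(0.102), np.int64(20)), (np.float64(0.104), np.int64(34)), (np.float64(0.106), np.int64(25)), (np.float64(0.108), np.int64(10)), (np.float64(0.11), np.int64(4)), (np.float64(0.112), np.int64(7)), (np.float64(0.114), np.int64(35)), (np.float64(0.116), np.int64(293)), (np.float64(0.118), np.int64(346)), (np.float64(0.12), np.int64(1))]
686 0.11801174730279419 ((584.5172119140625, -203.70738220214844), (32.21709060668945, 32.47674560546875), 2.1510636806488037)
plate 0.010794423959309407 ((534.477294921875, -205.81773376464844), (214.9117889404297, 100.32007598876953), 2.65651535987854)
fitted 0.11364894489989795 ((469.9922790527344, -208.99842834472656), (24.043859481811523, 59.19597244262695), 2.8817031383514404)
[103 103 104 104 104 104 103 105 133 170 172 166 136  69  61  63  67  68
  69  67  68  69  69  69  70  68  68  67  68  67  68  69  68  67  69  68
  67  68  67  69  68  68  71  84 100  86  94 140 169 168 161 133 107 106
 106 107 107 106 107 106]
[106 106 104 103 103 111 145 171 171 169 147  88  75  67  67  67  68  66
  66  69  69  69  67  63  67  69  69  70  68  68  71  69  68  67  69  69
  67  67  68  70  72  70  70  85 128 132 147 170 171 169 154 114 110 110
 112 105  48  25  27  26]
```

View pics/rim.png

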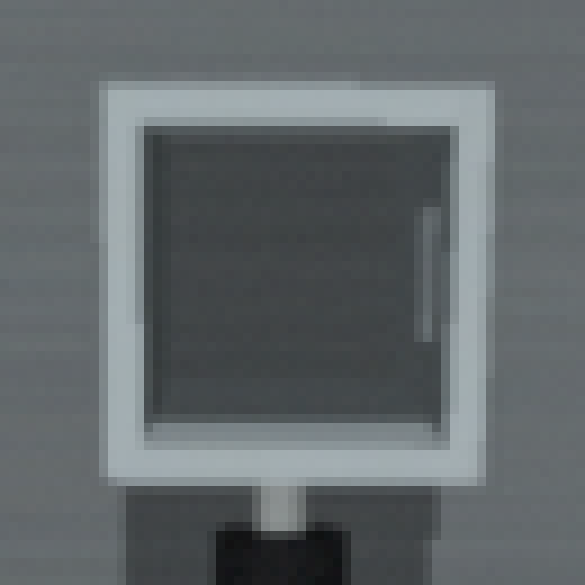

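```bash
python3 - <<'E'
from h import *
c=load("w5");print("rim by pixels",ray(c,327.4,116,.1175)*1000)
m=np.array(c["mount"]);c["M"]=m;P=cloud(c)
Q=P[240:356,280:365];g=cv2.cvtColor(c["pixels"],cv2.COLOR_BGR2GRAY)[240:356,280:365]
k=(Q[...,2]>-.06)&(Q[...,2]<-.03)&(abs(Q[...,1])<.0125)&(g<60)
print(k.sum(),np.median(Q[k],0)*1000,cv2.minAreaRect((Q[k][:,:2]*1000).astype(np.float32)))
# front face of tube (light grey, tool +x side)
F=P[217:245,300:342].reshape(-1,3);print((np.nanpercentile(F,[10,50,90],axis=0)*1000).round(1))
a=P[200:245,321];print((a*1000).round(1)[::3])
E
```

```text
rim by pixels [ 584.06622933 -203.15199578  117.5       ]
6924 [ 14.01557677   0.39609925 -53.01161478] ((9.83871078491211, -0.0025987625122070312), (24.985179901123047, 41.20643997192383), 89.91222381591797)
[[11.2 -9.5 -0.4]
 [11.6 -0.2 13.8]
 [11.9  9.5 32.1]]
[[-3.310e+01 -1.000e-01  2.138e+02]
 [-3.730e+01 -1.000e-01  2.146e+02]
 [-4.070e+01 -1.000e-01  2.130e+02]
 [-4.470e+01 -1.000e-01  2.131e+02]
 [-4.880e+01 -1.000e-01  2.134e+02]
 [-5.300e+01 -1.000e-01  2.140e+02]
 [ 1.210e+01  3.000e-01  3.250e+01]
 [ 1.160e+01  3.000e-01  2.870e+01]
 [ 1.160e+01  3.000e-01  2.360e+01]
 [ 1.160e+01  3.000e-01  1.900e+01]
 [ 1.140e+01  3.000e-01  1.500e+01]
 [ 1.160e+01  3.000e-01  1.040e+01]
 [ 1.150e+01  3.000e-01  6.700e+00]
 [ 1.200e+01  3.000e-01  1.800e+00]
 [ 1.140e+01  3.000e-01 -7.000e-01]]
```

```bash
python3 - <<'E'
from h import *
print(plan([.5842,-.2032,.172],2.8)[:2])
E
```

```text
(array([71.3,  5.1, 42.1]), array([-0.12, -0.06,  0.25]))
```

```bash
python3 -m pendant '[[12,1,0,0,0,0],[30,2,0,0,0,0],[48,4,0,0,0,0],[62,5,0,-0.1,0,0.2],[70,5.1,5,-0.1,0,0.2],[71.3,5.1,15,-0.1,0,0.2],[71.3,5.1,28,-0.1,0,0.2],[71.3,5.1,38,-0.1,0,0.2],[71.3,5.1,42,-0.1,0,0.2],[71.3,5.1,42,-0.1,0,0.2]]';python3 - <<'E'
from h import *
st();print(plan([.5842,-.2032,.160],2.8)[:2])
s=cap("scene");save(s,"s6");crop(s,"s6c",200,180,320,300,6)
E
```

```text
clock: 8.5
tool_pos: [0.5839, -0.2035, 0.1711]
eef_rot: [0.689, 0.724, -0.0, -0.001]
ft_force: [0.4, -0.3, -1.5]
finger_gap: 0.274
t 8.5 tcp [ 583.9  -203.54  171.07] yaw_y 2.82 tilt 0.14 F [ 0.37 -0.26 -1.45] M [ 0.02 -0.05 -0.  ] gap 0.2744 23.3
(array([ 0.3,  0.3, 11.1]), array([-0.1 , -0.1 ,  0.02]))
```

View pics/s6c.png

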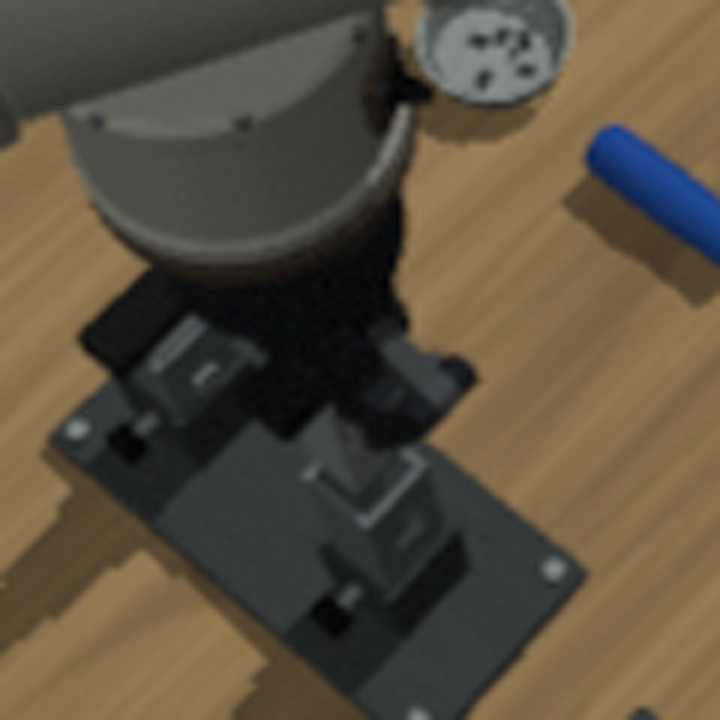

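The foot sits just above the rim and looks centred on it (crop pixel (365,480)). I'll lower it so only the stepped lead-in enters, and watch the force.

```bash
python3 -m pendant '[[0.3,0.3,2,-0.1,-0.1,0],[0.3,0.3,4,-0.1,-0.1,0],[0.3,0.3,6,-0.1,-0.1,0],[0.3,0.3,8,-0.1,-0.1,0],[0.3,0.3,10,-0.1,-0.1,0],[0.3,0.3,11.5,-0.1,-0.1,0],[0.3,0.3,13,-0.1,-0.1,0],[0.3,0.3,14,-0.1,-0.1,0],[0.3,0.3,14,-0.1,-0.1,0],[0.3,0.3,14,-0.1,-0.1,0]]';python3 - <<'E'
from h import *
st();print(plan([.5842,-.2032,.152],2.8)[:2])
c=cap("wrist");save(c,"w7");crop(c,"w7c",260,140,380,250,6)
E
```

```text
clock: 9.55
tool_pos: [0.5844, -0.2033, 0.1579]
eef_rot: [0.689, 0.724, 0.0, 0.001]
ft_force: [0.1, 0.6, -1.6]
finger_gap: 0.276
t 9.55 tcp [ 584.41 -203.26  157.9 ] yaw_y 2.82 tilt 0.06 F [ 0.09  0.56 -1.62] M [0.02 0.02 0.  ] gap 0.2755 23.4
(array([ 0.1, -0.2,  5.9]), array([0.05, 0.03, 0.02]))
```

View pics/w7c.png

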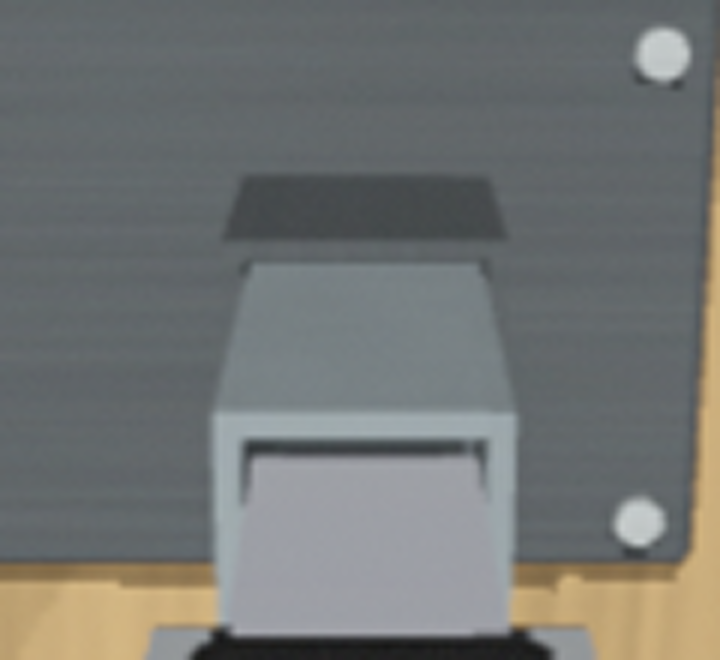

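The foot is inside the rim with about 0.75 mm clear on the left and 1.6 mm on the right, so I'll shift slightly toward tool +y as it goes down.

```bash
python3 -m pendant '[[0,0.3,1,0,0,0],[0,0.3,2,0,0,0],[0,0.3,3,0,0,0],[0,0.3,4,0,0,0],[0,0.3,5,0,0,0],[0,0.3,6,0,0,0],[0,0.3,7,0,0,0],[0,0.3,8,0,0,0],[0,0.3,9,0,0,0],[0,0.3,9,0,0,0]]';python3 - <<'E'
from h import *
st()
c=cap("wrist");save(c,"w8");crop(c,"w8c",260,140,380,250,6)
E
```

```text
clock: 10.6
tool_pos: [0.5847, -0.2032, 0.1488]
eef_rot: [0.689, 0.724, 0.0, 0.0]
ft_force: [-0.3, 0.8, -2.1]
finger_gap: 0.276
t 10.6 tcp [ 584.66 -203.25  148.75] yaw_y 2.82 tilt 0.05 F [-0.29  0.84 -2.15] M [ 0.03  0.05 -0.04] gap 0.2764 23.5
```

View pics/w8c.png

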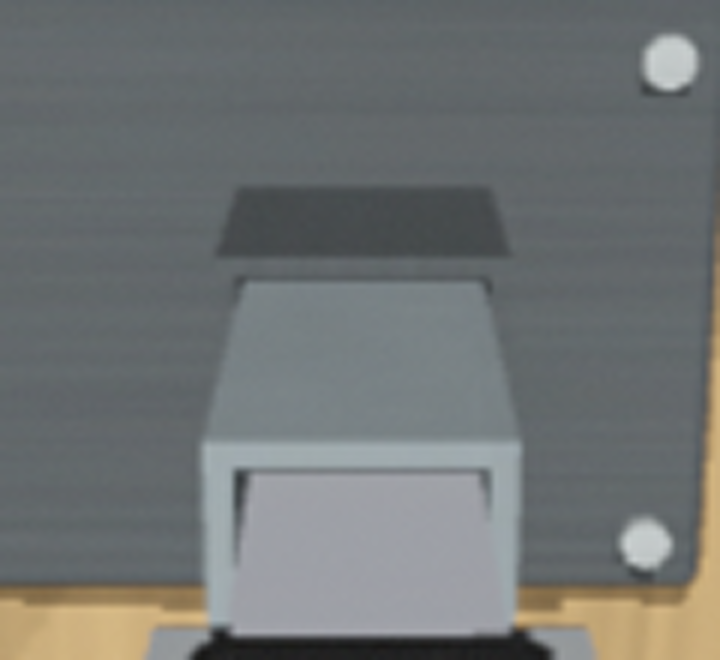

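```bash
python3 -m pendant '[[0,0,1.5,0,0,0],[0,0,3,0,0,0],[0,0,4.5,0,0,0],[0,0,6,0,0,0],[0,0,7.5,0,0,0],[0,0,9,0,0,0],[0,0,10.5,0,0,0],[0,0,12,0,0,0],[0,0,12,0,0,0],[0,0,12,0,0,0]]'; python3 -m pendant '[[0,0,1.5,0,0,0],[0,0,3,0,0,0],[0,0,4.5,0,0,0],[0,0,6,0,0,0],[0,0,7.5,0,0,0],[0,0,8.5,0,0,0],[0,0,8.5,0,0,0],[0,0,8.5,0,0,0],[0,0,8.5,0,0,0],[0,0,8.5,0,0,0]]'; python3 - <<'E'
from h import *
st()
c=cap("wrist");save(c,"w9");crop(c,"w9c",250,140,390,260,5)
s=cap("scene");save(s,"s9");crop(s,"s9c",210,200,310,300,7)
E
```

```text
clock: 11.65
tool_pos: [0.5847, -0.2032, 0.1368]
eef_rot: [0.689, 0.724, 0.0, 0.0]
ft_force: [-0.6, 0.2, -1.4]
finger_gap: 0.274
clock: 12.65
tool_pos: [0.5848, -0.2032, 0.1284]
eef_rot: [0.689, 0.724, 0.0, 0.001]
ft_force: [-0.3, -0.1, -1.4]
finger_gap: 0.277
t 12.65 tcp [ 584.75 -203.25  128.41] yaw_y 2.83 tilt 0.06 F [-0.34 -0.13 -1.43] M [-0.02 -0.02 -0.04] gap 0.2773 23.6
```

View pics/w9c.png

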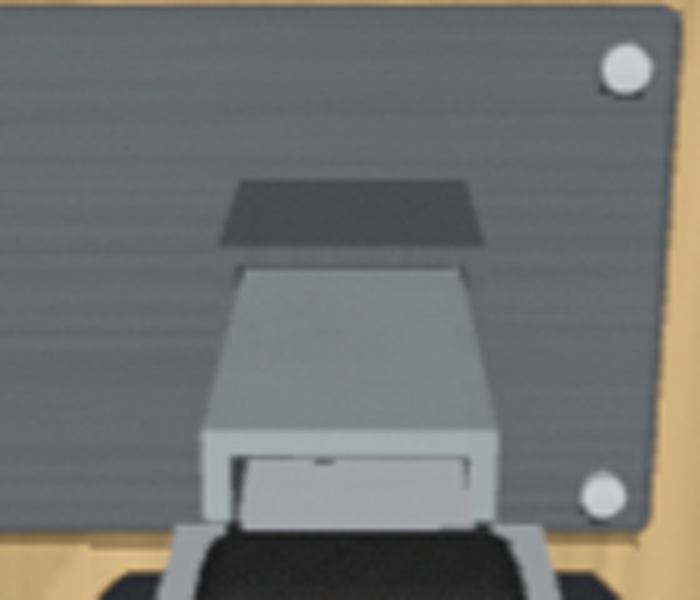

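View pics/s9c.png

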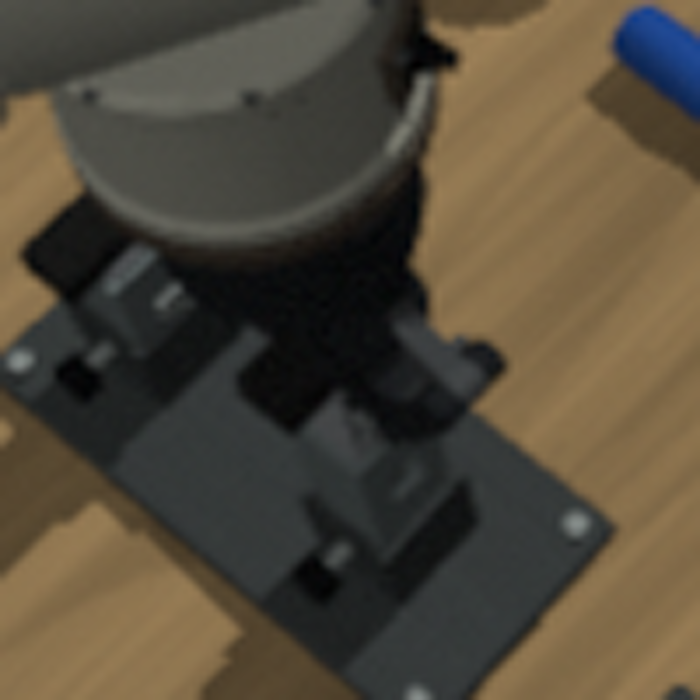

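The post is in at about mid 131 mm, with force equal to its weight only. The gap is about 1.2 mm on the left and slightly tight on the button side, so I'll ease back 0.3 mm. Then I'll lower slowly until the button goes under the rim.

```bash
python3 -m pendant '[[0,-0.3,0.5,0,0,0],[0,-0.3,1.5,0,0,0],[0,-0.3,2.5,0,0,0],[0,-0.3,3.5,0,0,0],[0,-0.3,4.5,0,0,0],[0,-0.3,5.5,0,0,0],[0,-0.3,6.5,0,0,0],[0,-0.3,7,0,0,0],[0,-0.3,7,0,0,0],[0,-0.3,7,0,0,0]]'; python3 - <<'E'
from h import *
st()
E
```

```text
clock: 13.75
tool_pos: [0.5845, -0.2033, 0.1214]
eef_rot: [0.689, 0.724, 0.0, 0.001]
ft_force: [-0.3, -0.0, -1.5]
finger_gap: 0.272
t 13.75 tcp [ 584.46 -203.28  121.41] yaw_y 2.83 tilt 0.06 F [-0.26 -0.02 -1.52] M [-0.01 -0.   -0.07] gap 0.2723 23.1
```

```bash
python3 -m pendant '[[0,0,0.4,0,0,0],[0,0,0.8,0,0,0],[0,0,1.2,0,0,0],[0,0,1.6,0,0,0],[0,0,2,0,0,0],[0,0,2.4,0,0,0],[0,0,2.7,0,0,0],[0,0,3,0,0,0],[0,0,3,0,0,0],[0,0,3,0,0,0]]'; python3 - <<'E'
from h import *
st();c=cap("wrist");save(c,"w10");crop(c,"w10c",250,140,390,260,5)
E
```

```text
clock: 14.75
tool_pos: [0.5845, -0.2033, 0.1184]
eef_rot: [0.689, 0.724, 0.0, 0.001]
ft_force: [-0.0, -0.6, -2.0]
finger_gap: 0.275
t 14.75 tcp [ 584.47 -203.27  118.42] yaw_y 2.83 tilt 0.07 F [-0.   -0.63 -2.04] M [ 0.05 -0.01  0.01] gap 0.2752 23.4
```

View pics/w10c.png

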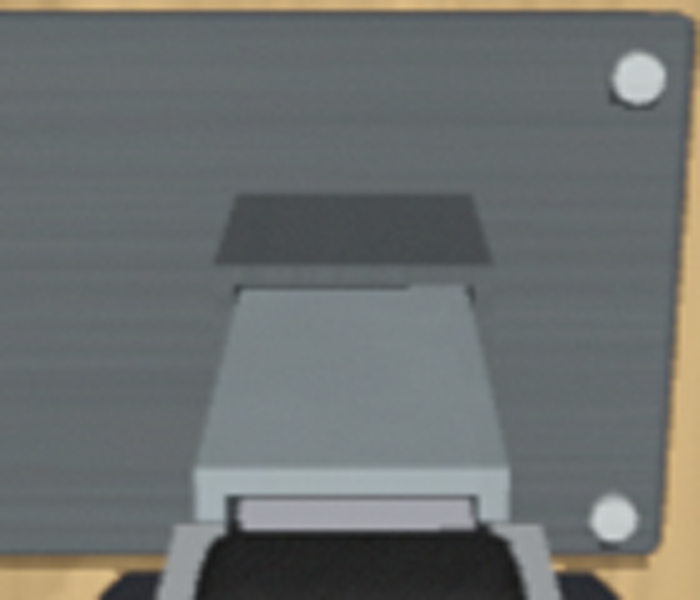

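```bash
python3 -m pendant '[[0,0,0.2,0,0,0],[0,0,0.4,0,0,0],[0,0,0.6,0,0,0],[0,0,0.8,0,0,0],[0,0,1,0,0,0],[0,0,1,0,0,0],[0,0,1,0,0,0],[0,0,1,0,0,0],[0,0,1,0,0,0],[0,0,1,0,0,0]]'; python3 - <<'E'
from h import *
st();c=cap("wrist")
E
python3 -m pendant '[[0,0,0.2,0,0,0],[0,0,0.4,0,0,0],[0,0,0.6,0,0,0],[0,0,0.8,0,0,0],[0,0,1,0,0,0],[0,0,1,0,0,0],[0,0,1,0,0,0],[0,0,1,0,0,0],[0,0,1,0,0,0],[0,0,1,0,0,0]]'; python3 - <<'E'
from h import *
st()
E
```

```text
clock: 15.8
tool_pos: [0.5845, -0.2033, 0.1174]
eef_rot: [0.689, 0.724, 0.0, 0.001]
ft_force: [-0.1, 0.4, 0.1]
finger_gap: 0.275
t 15.8 tcp [ 584.48 -203.29  117.44] yaw_y 2.83 tilt 0.07 F [-0.1   0.37  0.06] M [-0.01  0.07  0.02] gap 0.275 23.4
clock: 16.85
tool_pos: [0.5846, -0.2033, 0.1173]
eef_rot: [0.689, 0.724, 0.0, 0.001]
ft_force: [-4.3, 2.0, 9.7]
finger_gap: 0.276
t 16.85 tcp [ 584.58 -203.33  117.28] yaw_y 2.83 tilt 0.11 F [-4.26  2.    9.66] M [ 0.33  0.8  -0.03] gap 0.2758 23.4
```

At TCP 117.3 the fingertips touch the rim (9.7 N), so the rim is at about 117.3 mm. The post centre is near 120.3 mm and the button's lower edge is about 4 mm under the rim. I'll release, then push from above.

```bash
python3 -m pendant '[[0,0,-0.5,0,0,0],[0,0,-0.5,0,0,0],[0,0,-0.5,0,0,0],[0,0,-0.5,0,0,0],[0,0,-0.5,0,0,0],[0,0,-0.5,0,0,0],[0,0,-0.5,0,0,0],[0,0,-0.5,0,0,0],[0,0,-0.5,0,0,0],[0,0,-0.5,0,0,0]]' 0.6; python3 - <<'E'
from h import *
st();c=cap("wrist");save(c,"w11")
E
```

```text
clock: 17.85
tool_pos: [0.5846, -0.2033, 0.1178]
eef_rot: [0.689, 0.724, 0.0, 0.001]
ft_force: [-0.7, 0.6, -0.1]
finger_gap: 0.599
t 17.85 tcp [ 584.58 -203.34  117.8 ] yaw_y 2.83 tilt 0.11 F [-0.72  0.61 -0.05] M [-0.05  0.03  0.04] gap 0.5991 50.9
```

View pics/w11.png

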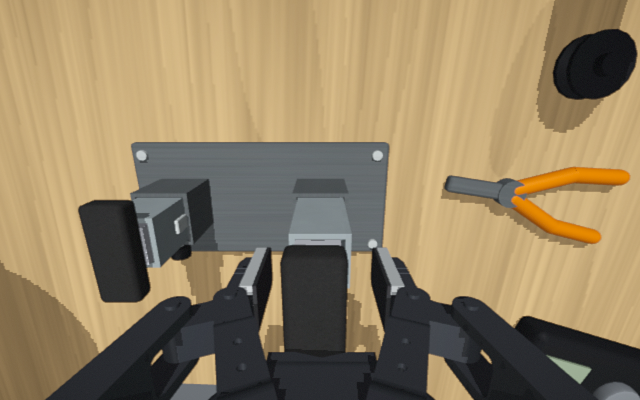

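The post stands by itself upright, with its T-bar centred at (315,300) and the fingers clear. I'll raise the gripper, close it and come back over the top.

```bash
python3 -m pendant '[[0,0,-5,0,0,0],[0,0,-15,0,0,0],[0,0,-28,0,0,0],[0,0,-42,0,0,0],[0,0,-56,0,0,0],[0,0,-66,0,0,0],[0,0,-70,0,0,0],[0,0,-70,0,0,0],[0,0,-70,0,0,0],[0,0,-70,0,0,0]]'; python3 -m pendant '[[0,0,0,0,0,0],[0,0,0,0,0,0],[0,0,0,0,0,0],[0,0,0,0,0,0],[0,0,0,0,0,0],[0,0,0,0,0,0],[0,0,0,0,0,0],[0,0,0,0,0,0],[0,0,0,0,0,0],[0,0,0,0,0,0]]' 0 40; python3 - <<'E'
from h import *
st();c=cap("wrist");save(c,"w12");P=cloud(c);t=P[200:300,280:360].reshape(-1,3);m=(t[:,2]>.14)&(t[:,2]<.18)&(np.hypot(t[:,0]-.5845,t[:,1]+.203)<.04)
print(m.sum(),np.median(t[m],0),cv2.minAreaRect((t[m][:,:2]*1000).astype(np.float32)))
s=cap("scene");save(s,"s12");crop(s,"s12c",210,200,310,300,7)
E
```

```text
clock: 18.9
tool_pos: [0.5843, -0.2032, 0.1871]
eef_rot: [0.689, 0.724, 0.0, 0.0]
ft_force: [-0.5, -0.5, -1.0]
finger_gap: 0.599
clock: 19.9
tool_pos: [0.5842, -0.2032, 0.1871]
eef_rot: [0.689, 0.724, 0.0, 0.0]
ft_force: [0.5, -0.1, 0.2]
finger_gap: 0.003
t 19.9 tcp [ 584.23 -203.19  187.11] yaw_y 2.83 tilt 0.05 F [ 0.54 -0.07  0.24] M [-0.05  0.01 -0.  ] gap 0.0034 0.3
1964 [ 0.58121308 -0.18849696  0.1699918 ] ((581.804443359375, -191.76438903808594), (23.885456085205078, 34.48616027832031), 2.4262309074401855)
```

View pics/w12.png

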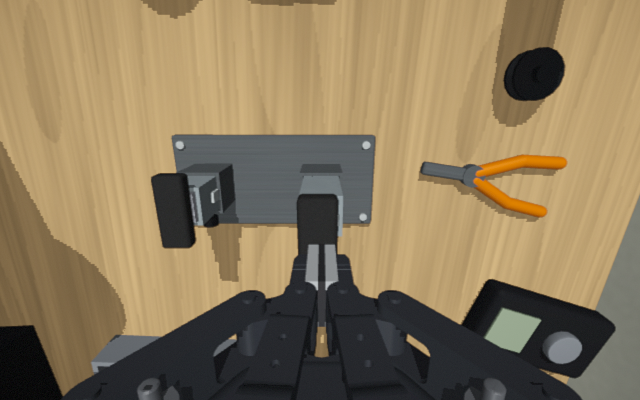

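View pics/s12c.png

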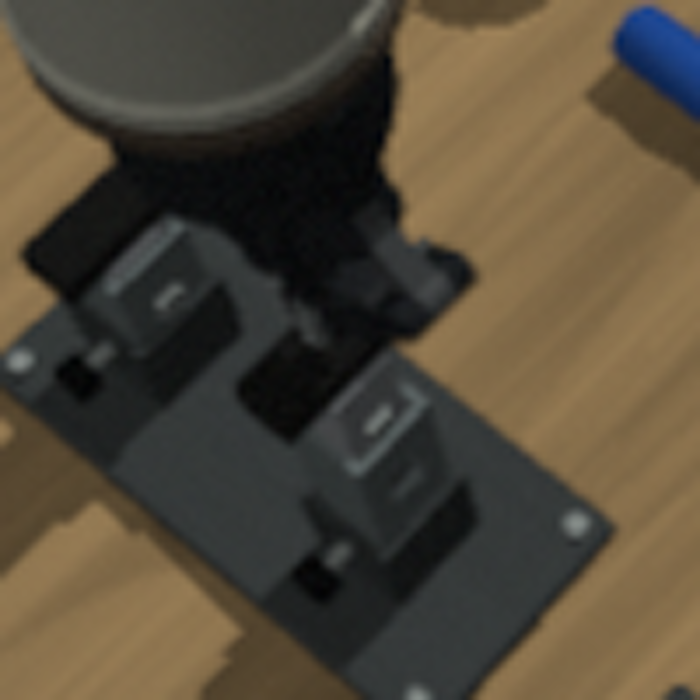

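The scene crop shows the button edge in the mouth of the sleeve. The T-bar top is at 170.0 mm, so the post centre is at 120.0. I'll push down with closed fingers, going slowly from contact.

```bash
python3 -m pendant '[[0,-1.2,3,0,0,0],[0,-1.2,8,0,0,0],[0,-1.2,12,0,0,0],[0,-1.2,14,0,0,0],[0,-1.2,15.5,0,0,0],[0,-1.2,16.5,0,0,0],[0,-1.2,17.5,0,0,0],[0,-1.2,18.5,0,0,0],[0,-1.2,19.5,0,0,0],[0,-1.2,20,0,0,0]]'; python3 - <<'E'
from h import *
st()
E
```

```text
clock: 21.0
tool_pos: [0.5832, -0.2033, 0.1672]
eef_rot: [0.689, 0.724, 0.0, 0.001]
ft_force: [0.9, 0.6, 2.5]
finger_gap: 0.002
t 21.0 tcp [ 583.17 -203.28  167.22] yaw_y 2.83 tilt 0.07 F [0.88 0.59 2.48] M [ 0.05 -0.1  -0.  ] gap 0.0016 0.1
```

The push force is 2.5 N, so the post is sliding. I'll continue slowly.

```bash
python3 -m pendant '[[0,0,1,0,0,0],[0,0,2,0,0,0],[0,0,3,0,0,0],[0,0,4,0,0,0],[0,0,5,0,0,0],[0,0,6,0,0,0],[0,0,7,0,0,0],[0,0,8,0,0,0],[0,0,9,0,0,0],[0,0,10,0,0,0]]'; python3 - <<'E'
from h import *
st();s=cap("wrist");save(s,"w13")
E
python3 -m pendant '[[0,0,1,0,0,0],[0,0,2,0,0,0],[0,0,3,0,0,0],[0,0,4,0,0,0],[0,0,5,0,0,0],[0,0,6,0,0,0],[0,0,7,0,0,0],[0,0,8,0,0,0],[0,0,9,0,0,0],[0,0,10,0,0,0]]'; python3 - <<'E'
from h import *
st();c=cap("wrist");save(c,"w14")
E
```

```text
clock: 22.0
tool_pos: [0.5832, -0.2033, 0.1572]
eef_rot: [0.689, 0.724, 0.0, 0.001]
ft_force: [1.2, -0.4, 3.5]
finger_gap: -0.002
t 22.0 tcp [ 583.2  -203.28  157.19] yaw_y 2.83 tilt 0.08 F [ 1.2  -0.39  3.47] M [ 0.05 -0.27 -0.02] gap -0.0016 -0.1
clock: 23.05
tool_pos: [0.5831, -0.2033, 0.1469]
eef_rot: [0.689, 0.724, 0.0, 0.001]
ft_force: [2.2, 0.0, 3.1]
finger_gap: 0.002
t 23.05 tcp [ 583.15 -203.28  146.89] yaw_y 2.83 tilt 0.06 F [2.18 0.04 3.06] M [ 0.01 -0.22 -0.  ] gap 0.0018 0.2
```

View pics/w14.png

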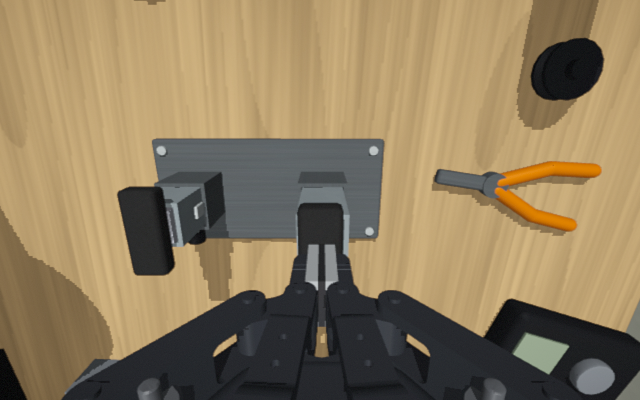

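The post follows steadily at about 3 N and stays upright in the sleeve (T-bar at (320,225)). About 11.5 mm is left.

```bash
python3 -m pendant '[[0,0,1,0,0,0],[0,0,2,0,0,0],[0,0,3,0,0,0],[0,0,4,0,0,0],[0,0,5,0,0,0],[0,0,6,0,0,0],[0,0,7,0,0,0],[0,0,8,0,0,0],[0,0,8.5,0,0,0],[0,0,9,0,0,0]]'; python3 - <<'E'
from h import *
st();s=cap("scene");save(s,"s15");crop(s,"s15c",210,200,310,300,7)
E
python3 -m pendant '[[0,0,0.3,0,0,0],[0,0,0.6,0,0,0],[0,0,0.9,0,0,0],[0,0,1.2,0,0,0],[0,0,1.4,0,0,0],[0,0,1.6,0,0,0],[0,0,1.8,0,0,0],[0,0,1.8,0,0,0],[0,0,1.8,0,0,0],[0,0,1.8,0,0,0]]'; python3 - <<'E'
from h import *
st();s=cap("scene");save(s,"s16");crop(s,"s16c",210,200,310,300,7)
E
```

```text
clock: 24.1
tool_pos: [0.5831, -0.2032, 0.1377]
eef_rot: [0.689, 0.724, 0.0, 0.0]
ft_force: [-0.0, 0.0, 1.6]
finger_gap: 0.002
t 24.1 tcp [ 583.11 -203.23  137.67] yaw_y 2.83 tilt 0.05 F [-0.03  0.04  1.57] M [ 0.06 -0.12 -0.04] gap 0.0018 0.2
clock: 25.15
tool_pos: [0.5831, -0.2032, 0.1358]
eef_rot: [0.689, 0.724, 0.0, 0.0]
ft_force: [-0.0, 0.5, 0.2]
finger_gap: -0.002
t 25.15 tcp [ 583.07 -203.23  135.79] yaw_y 2.83 tilt 0.05 F [-0.04  0.45  0.24] M [-0.01  0.02 -0.  ] gap -0.0017 -0.1
```

View pics/s15c.png

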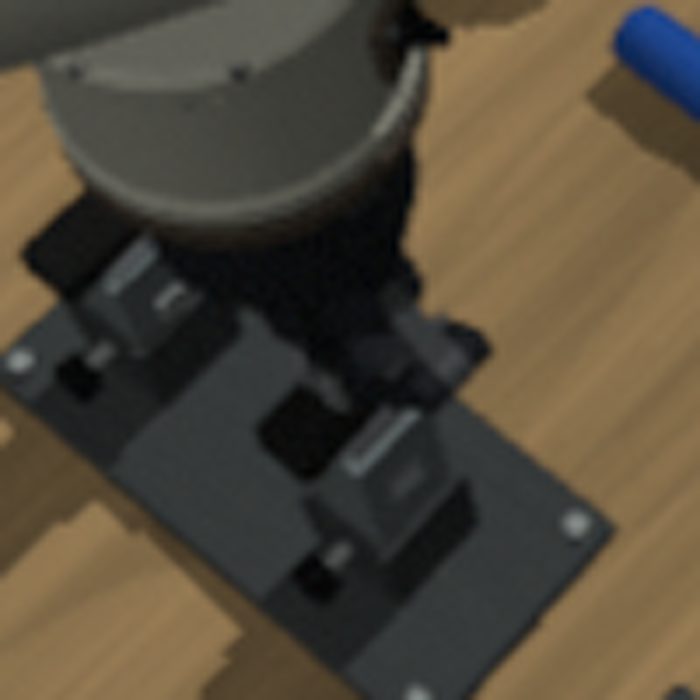

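View pics/s16c.png

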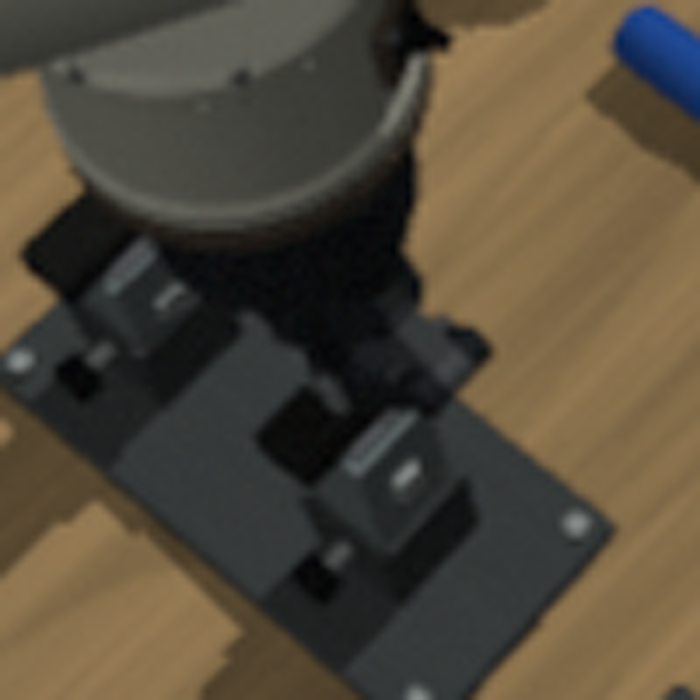

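The second crop shows the button standing out bright in the hole at (405,475), like the fitted one at (172,297). The first crop still had a dull hole there. The push force has dropped to about 0. I'll retreat and check.

```bash
python3 -m pendant '[[0,0,-3,0,0,0],[0,0,-10,0,0,0],[0,0,-20,0,0,0],[0,0,-35,0,0,0],[0,0,-50,0,0,0],[10,0,-65,0,0,0],[35,0,-80,0,0,0],[65,0,-90,0,0,0],[90,0,-95,0,0,0],[100,0,-95,0,0,0]]'; python3 -m pendant '[[20,0,0,0,0,0],[50,0,0,0,0,0],[85,0,0,0,0,0],[120,0,0,0,0,0],[145,0,0,0,0,0],[155,0,0,0,0,0],[155,0,0,0,0,0],[155,0,0,0,0,0],[155,0,0,0,0,0],[155,0,0,0,0,0]]'; python3 - <<'E'
from h import *
st();s=cap("scene");save(s,"s17");crop(s,"s17c",195,205,310,310,7)
t=cap("top");save(t,"t17");P=cloud(t)
for n,(u0,v0,u1,v1),lo,hi in [("post",(395,183,450,235),.125,.15),("rim",(395,183,450,235),.11,.122)]:
    Q=P[v0:v1,u0:u1].reshape(-1,3);m=(Q[:,2]>lo)&(Q[:,2]<hi);print(n,m.sum(),np.median(Q[m,2]),cv2.minAreaRect((Q[m][:,:2]*1000).astype(np.float32)))
P=cloud(s);Q=P[225:290,230:300].reshape(-1,3);m=(Q[:,2]>.128)&(Q[:,2]<.15);print(np.median(Q[m,2]),cv2.minAreaRect((Q[m][:,:2]*1000).astype(np.float32)))
E
```

```text
clock: 26.2
tool_pos: [0.5782, -0.101, 0.2329]
eef_rot: [0.689, 0.725, 0.001, 0.001]
ft_force: [0.2, -0.5, -0.8]
finger_gap: 0.003
clock: 27.2
tool_pos: [0.5704, 0.0529, 0.2327]
eef_rot: [0.689, 0.724, 0.001, 0.001]
ft_force: [0.5, -0.6, 0.7]
finger_gap: 0.001
t 27.2 tcp [570.41  52.85 232.73] yaw_y 2.85 tilt 0.18 F [ 0.54 -0.6   0.73] M [ 0.01 -0.01 -0.03] gap 0.0009 0.1
post 277 0.13315567852488597 ((583.3367919921875, -205.63809204101562), (24.157806396484375, 60.07173156738281), 2.334812879562378)
rim 52 0.11759576257437354 ((585.3992309570312, -205.3218994140625), (32.61728286743164, 32.085994720458984), 3.3107292652130127)
0.13351291803761722 ((583.1912841796875, -205.1321258544922), (25.19056510925293, 61.14972686767578), 1.3435478210449219)
```

View pics/s17c.png

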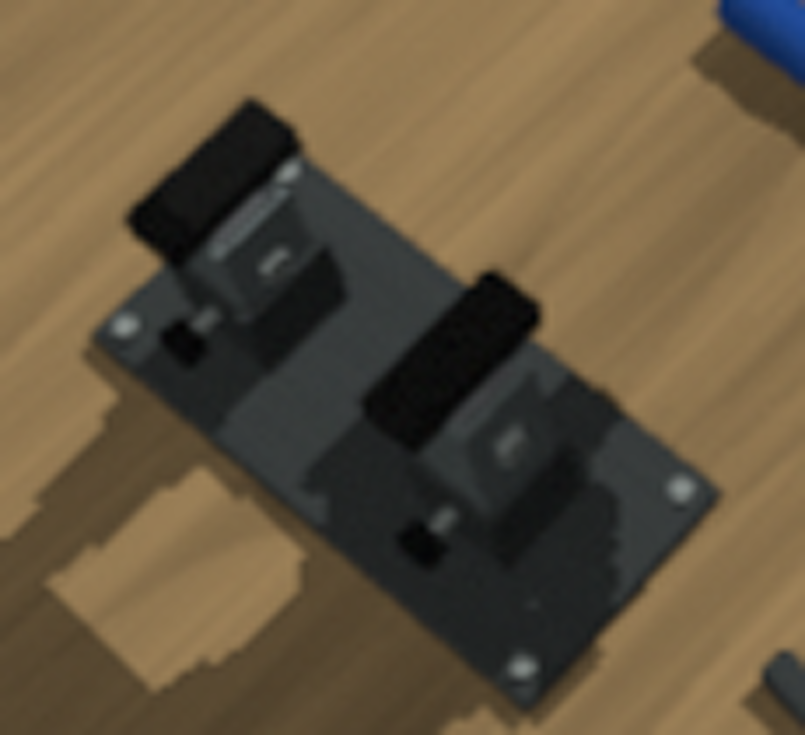

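View pics/s17.png

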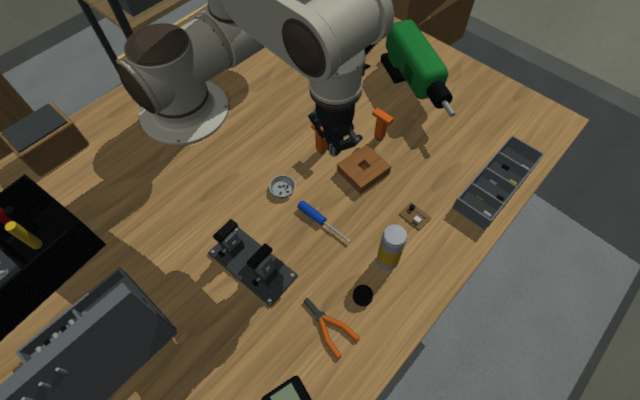

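The post stands in the receiver with its top at about 133.3 mm, so its centre is at about 83 mm. The button shows in the hole at crop (510,445), and the gripper is well clear. I see nothing else displaced. I'm handing in now.

```bash
python3 - <<'E'
from h import *
print(order.hand_in());st()
E
```

```text
the job is handed in; nothing more can be done
None
the job is handed in; nothing more can be done
```

I took the loose post from the rack and slid it into the receiver until the button popped out through the hole. I then let go, backed the arm away and handed the job in; no verdict was reported.

- **Insertion:** I pinched the button flush and lowered the post until the button was about 4 mm under the rim. I then released it and pushed the T-bar down with the closed fingers.
- **Forces:** The push took about 3 N, dropping to 0.2 N as the button came out. The highest force I read was about 10 N, when the fingertips touched the rim.
- **Position:** The post's top is at about 133.3 mm, so its centre is near 83 mm (below the 102 mm limit). Its angle matches the stand's within about 2°. Its axis sits about 2 mm to the -x side, inside the 4 mm limit.
- **Button:** It shows in the hole in the camera picture, as on the fitted post. I judged it locked from that and the force drop; its reading can't be measured directly.
- **Height disagreement:** The centre is about 2 mm lower than the nominal 85.3 mm, and the hole allows about 1.5 mm of play. I took the button to be resting on the hole's lower edge, within measurement error.
- **Other things on the table:** None looked moved in the last scene picture, which I checked by eye only. The gripper was well clear of everything when I handed in.

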